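# Set the bench lap to its fifth speed and start it

## Robot

A 6-joint arm with a two-finger parallel gripper is mounted at the origin on the work surface. World frame = base frame: x ahead of the robot, y to its left, z up, the work surface at z = 0. Lengths are in mm, angles in rad, forces in N, time in s.
With the tool pointing down it reaches from about 400 to 925 mm from the base axis. Payload 12.5 kg.
Tool frame: the origin (TCP) lies between the finger pads; the fingertips stand 11 mm ahead of it and the grasp point (between the pads) lies 8 mm behind it (env.tip_extent is the distance from the TCP to the fingertips, in mm); x points along the fingers, z is the direction in which the jaws open and shut, and the axes are right-handed (so a half turn about x gives the same grasp; the last joint's range is limited). The gripper opens to 95 mm and grips with 3 to 60 N. Pads are 20 mm wide; open, the fingers measure 119 mm over their backs; the gripper's body (75 mm by 180 mm) begins 59 mm behind the grasp point.
Start: joints at [-1.217, 0.491, 1.559, -0, 1.092, -0.106], TCP at [277.38, -560.095, 225.661] pointing down, gripper open.
Joint ranges: [-3.1, 3.1], [-0.84, 2.19], [0.05, 2.79], [-1.13, 4.28], [0.06, 2.93], [-2.69, 2.69]. Speed limits (rad/s): [2.22, 2.22, 2.79, 3.14, 3.14, 3.14].

## Interface

Orientations are given as [roll, pitch, yaw] about the fixed x, y, z axes, in that order (R = Rz(yaw) Ry(pitch) Rx(roll)).
In Python, from cell import status, imaging, env gives the robot as it stands. The module is installed in compiled form; this text tells all that it offers.
- The arm moves only by the tool apply_moves, never from a script. Its argument "increments" is a list of rows, each a list of 5 numbers: the closure, from 0 (fully open) to 1 (shut), then the shift along the tool's x, y, z in mm, then the turn about the tool's x in degrees. A call has 1 to 10 rows; each row shifts and turns the commanded pose from where the row before left it, along the tool's axes as they then stand; what a row does not reach is not made up. A row lasts 1/10 s, in which the tool goes at most 50 mm and 8.59 degrees, less where a joint would pass 70% of its speed; a pose out of reach is approached as far as the arm can. A call with a gripper value outside its range is refused whole. The fingers move at their own pace and stop on an object; the grip force is fixed at half the most. Time passes only in rows, so rows that do not move let the fingers close. It gives the time, the measured TCP pose, the force and the opening at its end, in the units of the state.
- status.state(): the state, without advancing time (a new reading comes with each control period).
- imaging.read_camera(name): name is "scene" or "side" or "wrist"; returns a dict with "pixels" (400x640x3 uint8, red, green, blue), "fovy" (degrees; the focal length in pixels is half the picture's height over the tangent of half this angle, whatever the lens; pixels are square), "cx", "cy" (the principal point, pixels), "distortion" ([k1, k2, p1, p2, k3] as OpenCV has them; the pictures are not rectified), "R" (3x3) and "t" (3): a world point X has camera coordinates R X + t. Camera axes: x right, y down, z forward; pixel columns grow to the right and rows downward; lengths in mm; the calibration is good to about 2 mm. A picture is of the moment at which its call begins. There is no depth.
- env.job_done(): hands the job in, once; it reports no verdict.
The state is a dict: "t": time; "joints": joint angles; "qvel": joint speeds; "tau": joint torques, N m; "eef_pos": TCP position; "tcp_rot": TCP orientation; "ft_force": force on the tool from outside, world axes, zero at the start; "moment": the same for the moment, N m; "opening": opening from 0.0 (shut) to 1.0 (fully open).
Only numpy, scipy, OpenCV 4.12 (cv2) and the standard library are available. Lean on these libraries where they do the work, as an engineer would, in place of code of your own. Each camera call takes 0.05 s, during which the arm holds its last target. There are 200 camera calls.

## Task

The glass bench lap is to run at its fifth speed. Push the pointer handle of the speed selector round clockwise with a fingertip, without pinching it, until it rests on the fifth tick after the off mark; then press the small start button fully in and let it come out again, with the speed still at five. Leave the mushroom stop button alone and do not move the jar, the glass cylinder or the bottle.

Things in the scene. Friction and masses are not known exactly. Their poses are not given: they have to be found in the camera images.
- lap: Bench lap for glass, fixed to the bench: grey cabinet 300 mm deep, 460 mm wide, 130 mm high, with a flat steel deck on top. Origin under its centre; x points to its back, away from the operator, y to its left, z up. Left half: the grinding pan. Right half of the deck: speed selector at (40, -145) mm, start button at (-70, -90) mm, mushroom stop button at (-90, -185) mm.
- pan (a point): Centre of the round white splash pan, 244 mm across, at the height of its rim, 50 mm above the deck; an aluminium lap disc with a dark pad lies in it. From the cabinet's far left corner a thin copper drip tube rises 81 mm above the deck and ends over the disc.
- selector (a joint): Turn of the speed selector about its vertical axis, rad, growing clockwise seen from above. It clicks into seven rests 30 degrees (0.524 rad) apart: 0 = off, 0.524 = first speed ... 2.618 = fifth, 3.142 = sixth. A spring detent pulls it to the nearest rest once past the middle between two; leaving a rest takes 0.15 to 0.2 N m. At the start it is in off or one of the first three speeds.
- selector_axis (a point): Point on the selector's turning axis at the top of its black handle, 29 mm above the deck. The handle is a straight bar 62 mm long, 13 mm wide (8 mm over its last 6 mm), its sides upright from 4 to 29 mm above the deck, on a round skirt 44 mm across, 4 mm high. It reaches 42 mm from the axis on its pointing side (nose, with a white line on top) and 20 mm on the other (tail).
- selector_nose (a point): Point on top of the handle at the end of its nose, 42 mm from the axis, 29 mm above the deck; turns with the handle.
- dial_off (a point): The off mark, a small black ring on the flat aluminium dial plate (124 mm across, round the selector), to the left (+y of lap) of the axis, 52 mm from it, at deck height. Six black ticks, each longer than the one before, follow it clockwise 30 degrees apart: the third lies at the back (+x), the sixth on the right.
- dial_fifth (a point): The fifth tick after off on the dial plate, 52 mm from the selector's axis, at deck height: where the nose must point.
- nose_ccw_face: Half of the handle bar on its anticlockwise side (the side to push for turning clockwise). Origin on the selector axis at deck height; its x axis points along the nose, z up.
- nose_cw_face: The other half of the handle bar, on its clockwise side; same origin and axes. Finger forces on both halves at once count as pinching.
- start (a joint): Travel of the start button, m: 0 = out, 0.006 = fully in. A spring brings it out again; 1.5 N starts to move it, 5 N takes it fully in.
- start_top (a point): Centre of the top of the start button: a black round cap 24 mm across in a round steel collar 40 mm across and 12 mm high. The cap's top is 22 mm above the deck, 10 mm above the collar.
- stop (a joint): Travel of the mushroom stop button, m: 0 = out. It must not be pressed.
- stop_top (a point): Top centre of the mushroom stop button: head 40 mm across, 34 mm above the deck.
- jar_mid (a point): Centre of a small loose glass jar of polishing compound, 52 mm across, 50 mm high, standing on the deck behind the controls.
- tumbler_mid (a point): Centre of a loose open glass cylinder, 70 mm across, 150 mm high, standing on the bench to the right of the lap.
- bottle_mid (a point): Centre of a loose white squeeze bottle, 60 mm across, 160 mm high, standing on the bench to the right of the lap.

How it is judged:
By the outcome, as a careful person would: the job done as asked, in the order asked, and still so for the second after the job is handed in, with the robot touching nothing.
It also fails if it takes over 42 s, if anything falls off the work surface, if the arm or the gripper's body presses on something with over 40 N, if the wrist force passes 120 N, or if a joint passes its speed limit or range.

## Working session

There is one attempt and no reset: what is moved stays moved. The work goes in short steps, Python scripts to look and compute and a tool call to move; the robot and the scene stay as the last step left them, time stands still between calls to the robot, and variables do not carry over. Pictures are saved under pics/ and viewed, about 8 in all and at most 12, crops included, and the job is handed in when it is done.

Besides the shell and the picture viewer there is one more tool, called after "Emit:" in YAML: its name, and indented under it one key for each argument. apply_moves: Moves the arm, as the interface text tells. Its arguments: {"type":"object","properties":{"increments":{"type":"array"}},"required":["increments"]}

```bash
mkdir -p pics; cat > h.py <<'E'
import numpy as np,cv2,json,pickle
from cell import status,imaging,env
def snap(n,f):
    d=imaging.read_camera(n); cv2.imwrite('pics/%s.png'%f,d['pixels'][:,:,::-1]); pickle.dump(d,open('pics/%s.pkl'%f,'wb')); return d
def K(d):
    f=200/np.tan(np.radians(d['fovy'])/2); return np.array([[f,0,d['cx']],[0,f,d['cy']],[0,0,1]])
def ray(d,uv):
    p=cv2.undistortPoints(np.array([[uv]],float),K(d),np.array(d['distortion']))[0,0]
    R=np.array(d['R']);t=np.array(d['t']);return -R.T@t, R.T@np.array([p[0],p[1],1])
def atz(d,uv,z):
    o,r=ray(d,uv);return o+r*(z-o[2])/r[2]
def proj(d,X):
    return cv2.projectPoints(np.array(X,float).reshape(-1,1,3),cv2.Rodrigues(np.array(d['R'],float))[0],np.array(d['t'],float),K(d),np.array(d['distortion'],float))[0][:,0]
def load(f): return pickle.load(open('pics/%s.pkl'%f,'rb'))
E
python3 - <<'E'
from h import *
a=[snap(n,n+'0') for n in('scene','side','wrist')]
for d in a: print(d['fovy'],d['cx'],d['cy'],d['distortion'],np.round(-np.array(d['R']).T@d['t']),np.round(d['R'],2).tolist())
s=status.state();print(s)
E
```

```text
50.93233392915743 319.29150922077406 199.15869007933625 [0.01480846 0.         0.         0.         0.        ] [1103. -239.  687.] [[0.39, 0.92, 0.01], [0.64, -0.26, -0.72], [-0.66, 0.28, -0.69]]
49.766987672047186 318.1083975327034 203.13656394917652 [0.02847914 0.         0.         0.         0.        ] [558. 737. 667.] [[-1.0, -0.01, -0.01], [0.0, 0.58, -0.81], [0.01, -0.81, -0.58]]
65.56074647476386 321.1802798328082 206.84897228786048 [-0.00672847  0.          0.          0.          0.        ] [ 346. -525.  384.] [[0.44, -0.9, -0.0], [-0.86, -0.43, 0.27], [-0.25, -0.12, -0.96]]
{'t': 0.15, 'joints': array([-1.21658335e+00,  4.91384901e-01,  1.55930478e+00,  1.09031175e-05,
        1.09173236e+00, -1.05598635e-01]), 'qvel': array([-0.00094213, -0.0023258 , -0.00304451, -0.00114364,  0.00224167,
        0.0003061 ]), 'tau': array([ 2.02281975e-03, -6.12893701e+01, -2.58278024e+01,  6.92900782e-02,
        4.73417470e-02, -8.59363968e-05]), 'eef_pos': array([ 277.32457214, -559.90883769,  225.22009164]), 'tcp_rot': array([3.02433348, 1.56996688, 1.91334373]), 'ft_force': array([-0.05300061, -0.36687899,  0.30466194]), 'moment': array([-0.0141597 , -0.03811831, -0.00398885]), 'opening': 0.9985492638163762}
```

View pics/scene0.png

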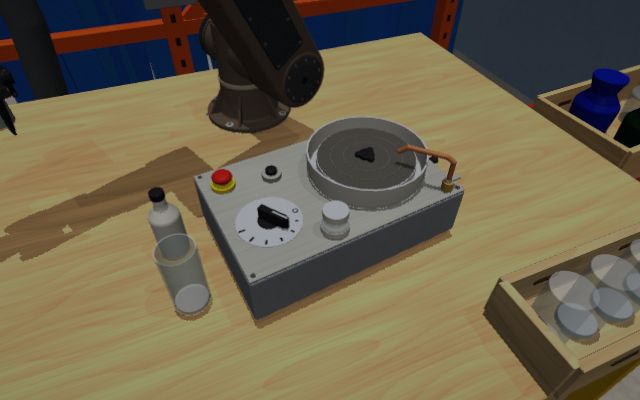

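View pics/side0.png

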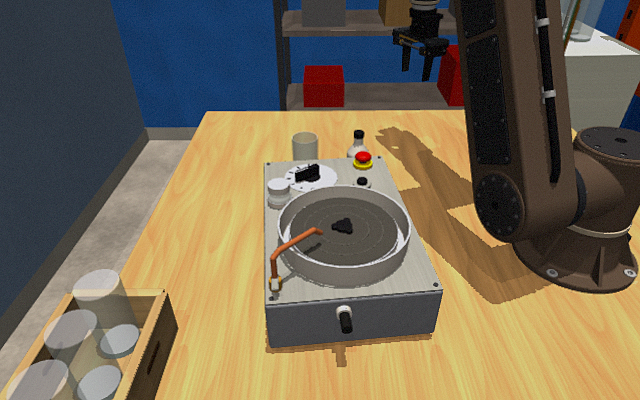

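View pics/wrist0.png

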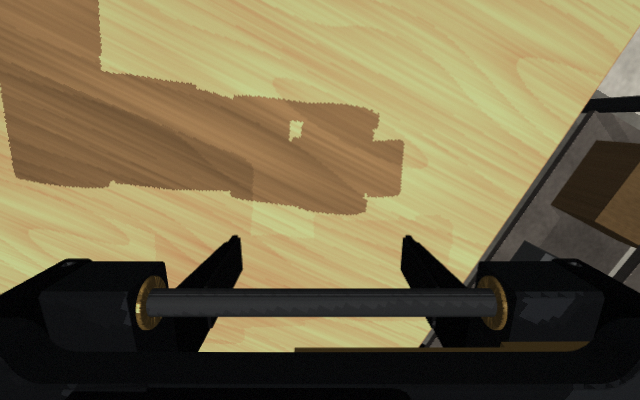

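Scene view: selector about (268,217), stop (222,180), start (271,172), jar (335,218), tumbler (183,272), bottle (167,222). Enlarging the control area.

```bash
python3 - <<'E'
import cv2
a=cv2.imread('pics/scene0.png')[160:260,195:355];cv2.imwrite('pics/c1.png',cv2.resize(a,None,fx=5,fy=5,interpolation=cv2.INTER_CUBIC))
E
```

```text
(no output)
```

View pics/c1.png

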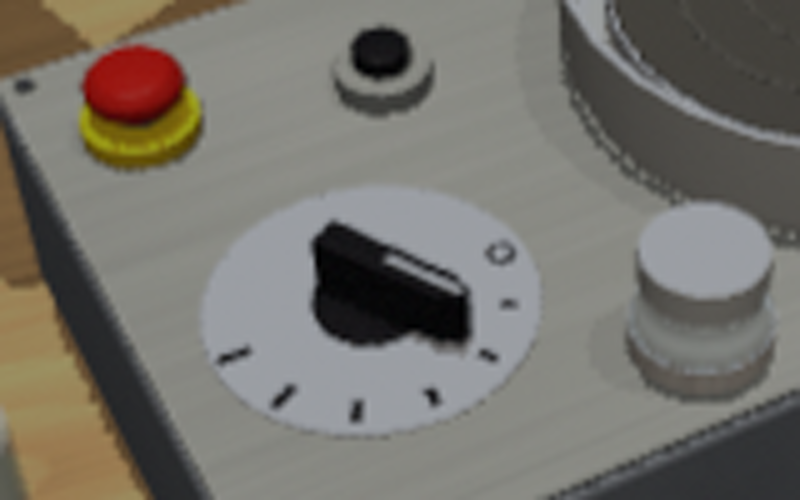

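Crop: ring at (500,252), ticks 1–6 at (510,303), (489,355), (433,397), (357,410), (285,397), (233,355); the nose points at about tick 1 or 2. I'll fit the lap pose next.

```bash
cat >> h.py <<'E'
def lap(p,X):
    c,s=np.cos(p[2]),np.sin(p[2]);X=np.array(X,float).reshape(-1,3);return X@np.array([[c,-s,0],[s,c,0],[0,0,1]]).T+[p[0],p[1],0]
def dial(th,r,z): return [40+r*np.sin(th),-145+r*np.cos(th),z]
E
python3 - <<'E'
from h import *
from scipy.optimize import least_squares
d=load('scene0');e=load('side0')
c2p=lambda q:np.array([195,160])+(np.array(q)+.5)/5-.5
D=np.pi/6
X=[dial(k*D,52,130) for k in range(7)]+[[-70,-90,152]]
Y=c2p([(500,252),(510,303),(489,355),(433,397),(357,410),(285,397),(233,355),(381,50)])
# side view: start cap
f=lambda p:(proj(d,lap(p,X))-Y).ravel()
r=least_squares(f,[640,-100,0.0]);p=r.x
print(p,np.round(f(p).reshape(-1,2),2).tolist())
T=[[-70,-90,152],[-90,-185,164],dial(0,0,159)]
print(np.round(lap(p,T)),np.round(proj(e,lap(p,T)),1))
print('corners',np.round(lap(p,[[150,230,130],[150,-230,130],[-150,-230,130],[-150,230,130]])),np.round(proj(d,lap(p,[[150,-230,130],[-150,-230,130],[150,230,130]]))))
for k in range(4):
    q=proj(d,lap(p,[dial(k*D,42,159),dial(k*D,-20,159)]));print(k,np.round((q-[195,160]+.5)*5-.5))
print('jar',lap(p,[[0,0,0]])[0]*0+atz(d,c2p((703,250)),180), 'stop',atz(d,c2p((135,78)),164))
np.save('p.npy',p)
for n,uv in(('tumbler',(179,249)),('bottle',(156,193))):print(n,atz(d,uv,150 if n=='tumbler' else 160))
E
python3 -c "
import cv2
a=cv2.imread('pics/side0.png')[120:220,255:415];cv2.imwrite('pics/c2.png',cv2.resize(a,None,fx=5,fy=5,interpolation=cv2.INTER_CUBIC))"
```

```text
[5.29718936e+02 2.30979808e+01 1.12418663e-01] [[-0.35, 0.29], [0.7, 0.32], [0.25, 0.56], [-0.11, 0.19], [-0.26, 0.46], [-0.38, -0.2], [0.67, -0.1], [-0.56, -1.98]]
[[ 470.  -74.  152.]
 [ 461. -171.  164.]
 [ 586. -116.  159.]] [[362.5 178.9]
 [363.5 152.9]
 [310.9 166.6]]
corners [[ 653.  268.  130.]
 [ 705. -189.  130.]
 [ 406. -222.  130.]
 [ 355.  235.  130.]] [[248. 284.]
 [191. 175.]
 [466. 189.]]
0 [[471. 207.]
 [312. 266.]]
1 [[483. 248.]
 [308. 246.]]
2 [[463. 291.]
 [319. 226.]]
3 [[415. 323.]
 [341. 212.]]
jar [651.92040134 -15.59547212 180.        ] stop [ 470.7609928  -170.49297556  164.        ]
tumbler [ 609.94771709 -276.2310346   150.        ]
bottle [ 469.6429581  -292.14168952  160.        ]
```

View pics/c2.png

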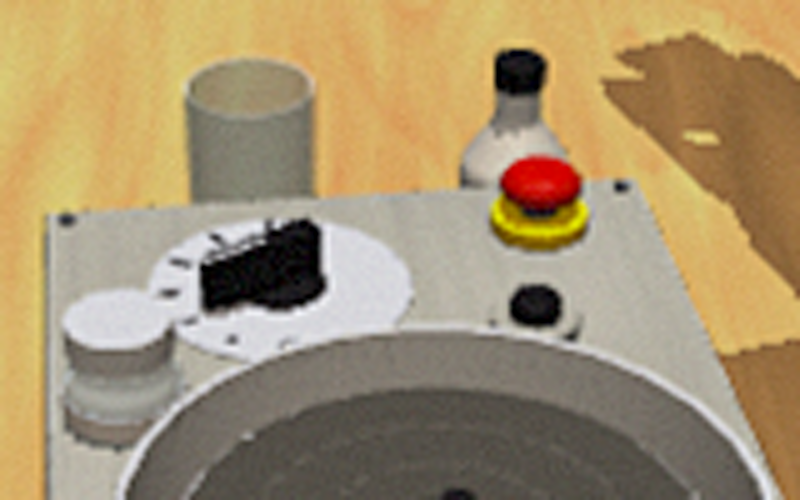

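Side crop: nose at (210,268), near tick 2; ring (290,343); ticks at (232,340), (190,323), (170,293), (180,262), (215,238). The selector is at the second speed. I'll now fit both cameras jointly.

```bash
python3 - <<'E'
from h import *
from scipy.optimize import least_squares
d=load('scene0');e=load('side0')
D=np.pi/6
cp=lambda q,o:np.array(o)+(np.array(q)+.5)/5-.5
ctl=[[-70,-90,152],[-90,-185,155]]
X1=[dial(k*D,52,130) for k in range(7)]+[[-70,-90,152],[-90,-185,164]]
Y1=cp([(500,252),(510,303),(489,355),(433,397),(357,410),(285,397),(233,355),(381,48),(137,68)],(195,160))
X2=[dial(k*D,52,130) for k in range(6)]+[[-70,-90,152],[-90,-185,164]]
Y2=cp([(290,343),(232,340),(190,323),(170,293),(180,262),(215,238),(536,298),(540,170)],(255,120))
f=lambda p:np.r_[(proj(d,lap(p,X1)+[p[3],p[4],0])-Y1).ravel(),(proj(e,lap(p,X2)-[p[3],p[4],0])-Y2).ravel(),p[3:]/3]
r=least_squares(f,[530,23,0.11,0,0],loss='soft_l1');p=r.x
print(p,np.round(f(p)[:-2].reshape(-1,2),1).tolist())
np.save('p.npy',p[:3])
print(np.round(lap(p,[[-70,-90,152],[-90,-185,164],dial(0,0,159),dial(2*D,42,159),dial(5*D,42,159)]),1))
for d_ in (d,):
  print(np.round((proj(d,lap(p,[dial(2*D,42,159),dial(2*D,-20,159)]))-[195,160]+.5)*5-.5))
s=status.state();from scipy.spatial.transform import Rotation as Ro
print(np.round(Ro.from_euler('xyz',s['tcp_rot']).as_matrix(),3))
E
```

```text
[ 5.30975353e+02  2.23211243e+01  1.08022653e-01 -6.08601913e-01
  1.29905554e+00] [[-0.1, 0.3], [0.8, 0.4], [0.3, 0.6], [-0.1, 0.2], [-0.2, 0.4], [-0.3, -0.3], [0.8, -0.2], [-0.1, -1.6], [-1.4, -1.2], [-0.0, 0.9], [-0.2, 0.5], [-0.7, -0.2], [-0.3, -0.0], [0.2, 0.2], [0.7, 0.4], [-0.0, -0.8], [0.5, -1.1]]
[[ 471.1  -74.7  152. ]
 [ 461.4 -171.3  164. ]
 [ 586.4 -117.5  159. ]
 [ 620.3  -92.7  159. ]
 [ 611.2 -151.4  159. ]]
[[461. 293.]
 [317. 228.]]
[[-0.     0.896  0.444]
 [ 0.001  0.444 -0.896]
 [-1.     0.    -0.001]]
```

Emit:
apply_moves:
  increments:
    - [1, 0, 20, -12, 0]
    - [1, 0, 38, -22, 0]
    - [1, 0, 38, -22, 0]
    - [1, 0, 38, -22, 0]
    - [1, 0, 38, -22, 0]
    - [1, 0, 38, -22, 0]
    - [1, 0, 38, -22, 0]
    - [1, 0, 38, -22, 0]
    - [1, 0, 38, -22, 0]
    - [1, 0, 38, -22, 0]

```text
t: 1.15
eef_pos: [509.3, -209.6, 225.6]
tcp_rot: [-1.631, 1.571, -2.742]
ft_force: [0.1, -0.3, -0.2]
opening: 0.216
```

Emit:
apply_moves:
  increments:
    - [1, 0, 38, -22, -8]
    - [1, 0, 0, 0, -8]
    - [1, 0, 0, 0, -8]
    - [1, 0, 0, 0, -8]
    - [1, 0, 0, 0, -8]
    - [1, 0, 0, 0, -8]
    - [1, 0, 0, 0, -8]
    - [1, 0, 0, 0, -8]
    - [1, 0, 0, 0, -8]
    - [1, 0, 0, 0, -8]

```text
t: 2.15
eef_pos: [532.8, -174.6, 225.4]
tcp_rot: [2.565, 1.57, 2.856]
ft_force: [-0.1, -0.9, 0.8]
opening: 0.007
```

Emit:
apply_moves:
  increments:
    - [1, 0, 0, 0, -8]
    - [1, 0, 0, 0, -8]
    - [1, 0, 0, 0, -4]
    - [1, 0, 0, 0, 0]

```text
t: 2.55
eef_pos: [532.8, -174.6, 225.5]
tcp_rot: [2.229, 1.571, 2.864]
ft_force: [1.0, -1.3, 0.1]
opening: 0.004
```

```bash
cat >> h.py <<'E'
from scipy.spatial.transform import Rotation as Ro
def go(target,hz=None):
    s=status.state();R=Ro.from_euler('xyz',s['tcp_rot']).as_matrix()
    h=np.degrees(np.arctan2(R[1,2],R[0,2]))
    print('t',round(s['t'],2),'tcp',np.round(s['eef_pos'],1),'hz',round(h,1),'F',np.round(s['ft_force'],1),'op',round(s['opening'],2),'shift',np.round(R.T@(np.array(target)-s['eef_pos']),1),'turn',None if hz is None else round(h-hz,1))
E
python3 - <<'E'
from h import *
d=snap('wrist','w1')
go([597,-77,153],36.2)
p=np.load('p.npy')
D=np.pi/6
print(np.round(proj(d,lap(p,[dial(0,0,159),dial(2*D,42,159),dial(2*D,-20,159),[-70,-90,152],dial(0,52,130),dial(3*D,52,130),dial(5*D,52,130),dial(6*D,52,130)]))))
E
```

```text
t 2.6 tcp [ 532.8 -174.6  225.5] hz 36.2 F [ 0.2  0.1 -0.1] op 0.01 shift [ 72.5  40.8 109.5] turn 0.0
[[423. 207.]
 [479. 207.]
 [397. 207.]
 [335.  59.]
 [450. 143.]
 [462. 227.]
 [408. 254.]
 [379. 247.]]
```

View pics/w1.png

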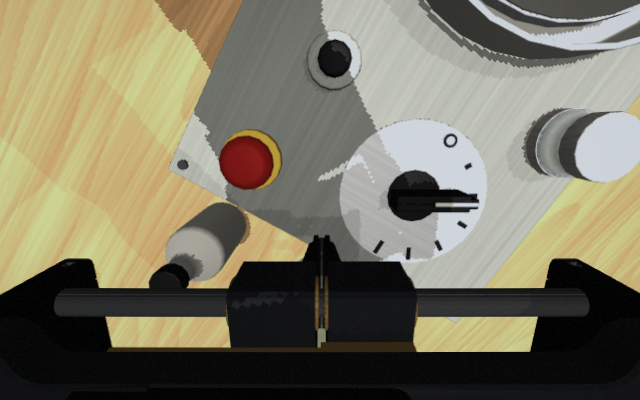

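Wrist view: nose tip (478,204) against a predicted (479,207), start (335,59), ring (450,141). The fit holds to about 2 mm, and the selector is at the second speed. Now moving to the ccw side and down.

Emit:
apply_moves:
  increments:
    - [1, 0, 13, 36, 0]
    - [1, 0, 14, 37, 0]
    - [1, 0, 14, 36, 0]
    - [1, 20, 0, 0, 0]
    - [1, 30, 0, 0, 0]
    - [1, 22, 0, 0, 0]
    - [1, 0, 0, 0, 0]

```text
t: 3.3
eef_pos: [595.1, -76.7, 150.9]
tcp_rot: [2.289, 1.566, 2.921]
ft_force: [0.1, -0.7, -0.3]
opening: 0.002
```

```bash
python3 - <<'E'
from h import *
go([597,-77,153],36.2)
d=snap('scene','s1')
a=cv2.imread('pics/s1.png')[130:280,190:390];cv2.imwrite('pics/s1c.png',cv2.resize(a,None,fx=4,fy=4,interpolation=cv2.INTER_CUBIC))
E
```

```text
t 3.3 tcp [595.1 -76.7 150.9] hz 36.2 F [ 0.1 -0.7 -0.3] op 0.0 shift [-2.1 -1.4  1.3] turn 0.0
```

View pics/s1c.png

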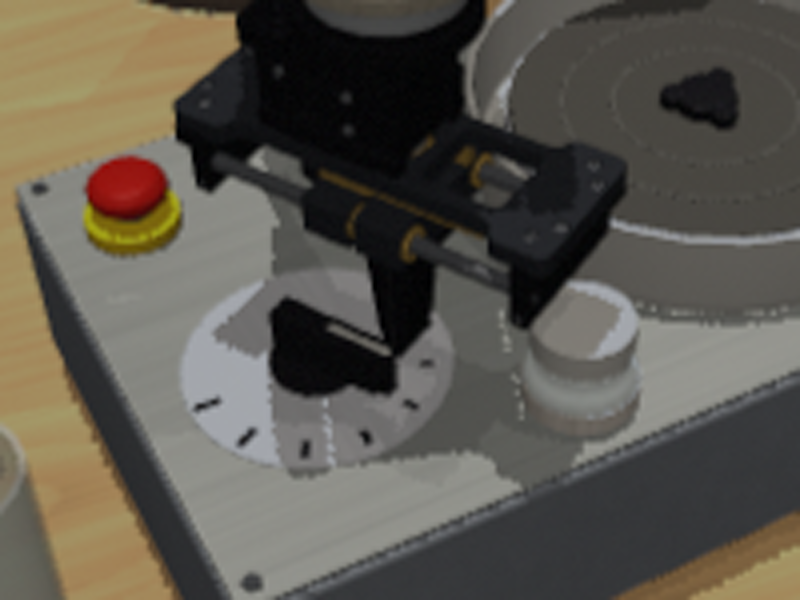

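The finger is beside the nose on the ccw side, clear of the jar. Pushing along the arc now.

Emit:
apply_moves:
  increments:
    - [1, 0, -5, 0, 0]
    - [1, 0, -5, 0, 0]
    - [1, 0, -1, 0, 0]
    - [1, 0, -2.2, 1.1, 4]
    - [1, 0, -2.2, 1.1, 4]
    - [1, 0, -2.2, 1.1, 4]
    - [1, 0, -2.2, 1.1, 4]
    - [1, 0, -2.2, 1.1, 4]
    - [1, 0, -2.2, 1.1, 4]
    - [1, 0, -2.2, 1.1, 4]

```text
t: 4.35
eef_pos: [616.3, -96.4, 154.8]
tcp_rot: [0.942, 1.57, 1.083]
ft_force: [-2.8, 9.0, 1.4]
opening: 0.004
```

```bash
cat >> h.py <<'E'
def rel():
    s=status.state();p=np.load('p.npy');R=Ro.from_euler('xyz',s['tcp_rot']).as_matrix()
    a=lap(p,[dial(0,0,159)])[0];v=R.T@(s['eef_pos']-a);h=np.degrees(np.arctan2(R[1,2],R[0,2]))
    print('t',round(s['t'],2),'z_r',v[2].round(1),'y_off',v[1].round(1),'tcpz',s['eef_pos'][2].round(1),'theta of tool z',round(90+np.degrees(p[2])-h,1),'F tool',np.round(R.T@s['ft_force'],1),'j6',s['joints'][5].round(2))
E
python3 - <<'E'
from h import *
rel()
d=snap('side','d1')
a=cv2.imread('pics/d1.png')[120:220,255:415];cv2.imwrite('pics/d1c.png',cv2.resize(a,None,fx=5,fy=5,interpolation=cv2.INTER_CUBIC))
E
```

```text
t 4.35 z_r 32.6 y_off 16.7 tcpz 154.8 theta of tool z 88.1 F tool [-1.4  9.3 -1.5] j6 -0.4
```

View pics/d1c.png

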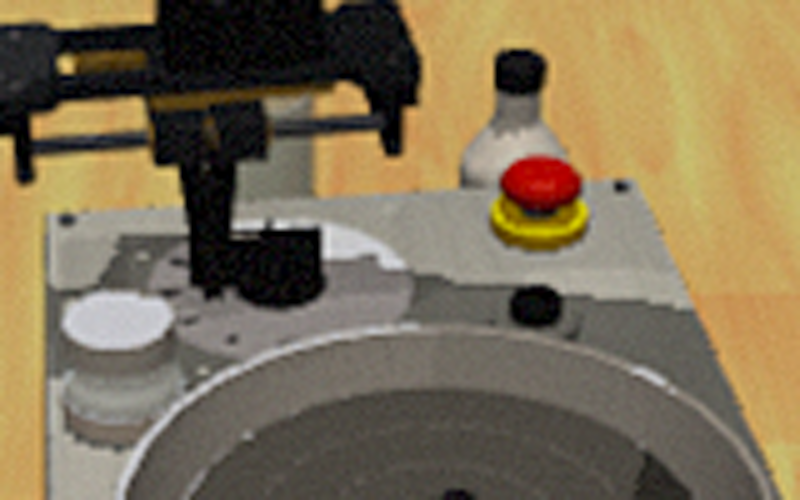

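Emit:
apply_moves:
  increments:
    - [1, 0, -2.3, 1.0, 4]
    - [1, 0, -2.3, 1.0, 4]
    - [1, 0, -2.3, 1.0, 4]
    - [1, 0, -2.3, 1.0, 4]
    - [1, 0, -2.3, 1.0, 4]
    - [1, 0, -2.3, 1.0, 4]
    - [1, 0, -2.3, 1.0, 4]
    - [1, 0, -2.3, 1.0, 4]
    - [1, 0, -2.3, 1.0, 4]
    - [1, 0, 0, 0, 0]

```text
t: 5.4
eef_pos: [623.1, -117.9, 155.0]
tcp_rot: [0.644, 1.568, 0.158]
ft_force: [0.2, 1.2, 0.5]
opening: 0.006
```

```bash
python3 - <<'E'
from h import *
rel()
E
```

```text
t 5.4 z_r 32.6 y_off 16.8 tcpz 155.0 theta of tool z 124.0 F tool [-0.5  1.2 -0.4] j6 0.19
```

Emit:
apply_moves:
  increments:
    - [1, 0, -1.7, 0.8, 3]
    - [1, 0, -1.7, 0.8, 3]
    - [1, 0, -1.7, 0.8, 3]
    - [1, 0, -1.7, 0.8, 3]
    - [1, 0, -1.7, 0.8, 3]
    - [1, 0, -1.7, 0.8, 3]
    - [1, 0, 0, 0, 0]
    - [1, 0, 0, 0, 0]

```text
t: 6.2
eef_pos: [620.6, -129.5, 154.4]
tcp_rot: [0.353, 1.569, -0.443]
ft_force: [0.3, 0.3, 0.3]
opening: 0.008
```

```bash
python3 - <<'E'
from h import *
rel()
E
```

```text
t 6.2 z_r 32.5 y_off 16.1 tcpz 154.4 theta of tool z 141.8 F tool [-0.3  0.4 -0. ] j6 0.49
```

Emit:
apply_moves:
  increments:
    - [1, 0, 6, 0, 0]
    - [1, 0, 8, 0, 0]
    - [1, -20, 3, 0, 0]
    - [1, -30, 0, 0, 0]
    - [1, -22, 0, 0, 0]
    - [1, 0, 0, 0, 0]

```text
t: 6.8
eef_pos: [633.9, -116.9, 228.8]
tcp_rot: [0.507, 1.566, -0.289]
ft_force: [0.0, -0.8, -0.4]
opening: 0.006
```

```bash
python3 - <<'E'
from h import *
rel();go([471,-74.5,190])
d=snap('scene','s2')
a=cv2.imread('pics/s2.png')[130:280,190:390];cv2.imwrite('pics/s2c.png',cv2.resize(a,None,fx=4,fy=4,interpolation=cv2.INTER_CUBIC))
E
```

```text
t 6.8 z_r 33.1 y_off 34.6 tcpz 228.8 theta of tool z 141.8 F tool [ 0.4 -0.5  0.6] j6 0.51
t 6.8 tcp [ 633.9 -116.9  228.8] hz -45.6 F [ 0.  -0.8 -0.4] op 0.01 shift [  37.9  -86.8 -144.4] turn None
```

View pics/s2c.png

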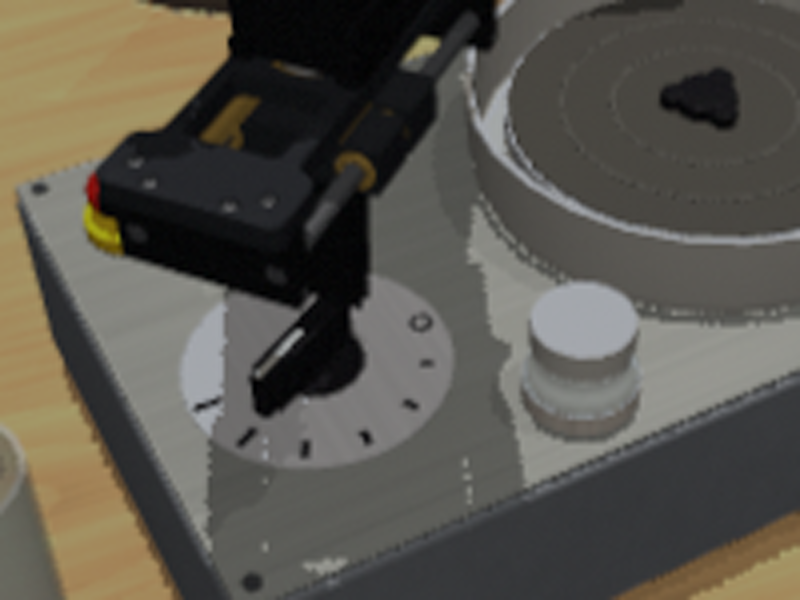

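The nose now points at the fifth tick, (248,437), and the jar is undisturbed. Going above the start button.

Emit:
apply_moves:
  increments:
    - [1, 0, -14, -24, 0]
    - [1, 0, -22, -36, 0]
    - [1, 0, -22, -36, 0]
    - [1, 0, -22, -36, 0]
    - [1, 0, -7, -12, 0]
    - [1, 20, 0, 0, 0]
    - [1, 18, 0, 0, 0]
    - [1, 0, 0, 0, 0]
    - [1, 0, 0, 0, 0]

```text
t: 7.75
eef_pos: [469.5, -74.9, 187.3]
tcp_rot: [-2.613, 1.569, 2.873]
ft_force: [0.6, 0.3, 0.9]
opening: 0.007
```

```bash
python3 - <<'E'
from h import *
go([471,-74.5,163])
d=snap('scene','s3')
p=np.load('p.npy');D=np.pi/6
for k in (4,5,6): print(k,np.round((proj(d,lap(p,[dial(k*D,42,159),dial(k*D,-20,159)]))-[190,130]+.5)*4-.5))
a=cv2.imread('pics/s3.png')[130:280,190:390];cv2.imwrite('pics/s3c.png',cv2.resize(a,None,fx=4,fy=4,interpolation=cv2.INTER_CUBIC))
E
```

```text
t 7.75 tcp [469.5 -74.9 187.3] hz -45.6 F [0.6 0.3 0.9] op 0.01 shift [24.3  1.3  0.8] turn None
4 [[299. 389.]
 [314. 287.]]
5 [[251. 378.]
 [336. 292.]]
6 [[221. 352.]
 [351. 303.]]
```

View pics/s3c.png

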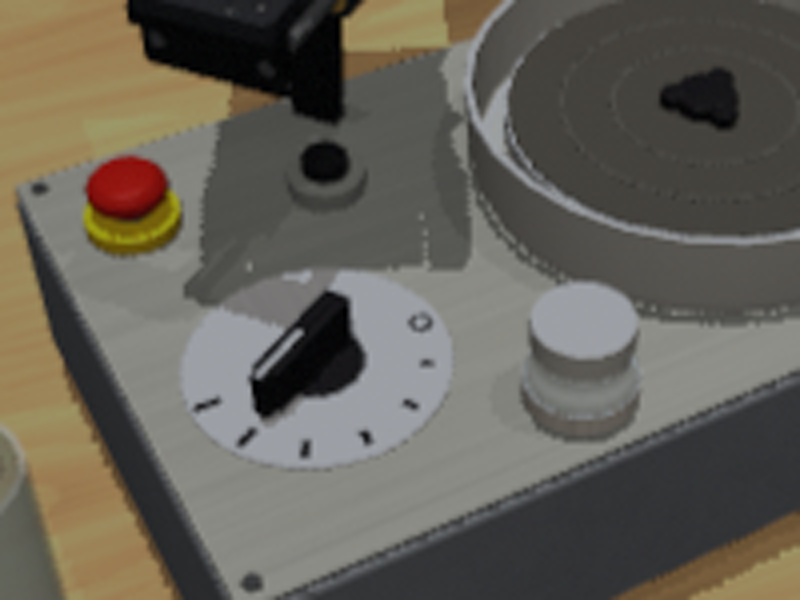

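The nose end is at (260,378) against a predicted (251,378), so it is at five. The finger is above the start cap. Pressing now.

Emit:
apply_moves:
  increments:
    - [1, 10, 1, 1, 0]
    - [1, 10, 0, 0, 0]
    - [1, 4, 0, 0, 0]
    - [1, 2, 0, 0, 0]
    - [1, 0, 0, 0, 0]

```text
t: 8.3
eef_pos: [470.7, -75.0, 161.4]
tcp_rot: [-2.578, 1.57, 2.909]
ft_force: [-1.8, 1.2, 2.6]
opening: 0.008
```

Emit:
apply_moves:
  increments:
    - [1, 1.5, 0, 0, 0]
    - [1, 1.5, 0, 0, 0]
    - [1, 0, 0, 0, 0]

```text
t: 8.6
eef_pos: [470.9, -75.0, 158.7]
tcp_rot: [-0.401, 1.571, -1.198]
ft_force: [-2.0, 0.6, 3.9]
opening: 0.004
```

Emit:
apply_moves:
  increments:
    - [1, 1.5, 0, 0, 0]
    - [1, 1, 0, 0, 0]
    - [1, 0, 0, 0, 0]

```text
t: 8.9
eef_pos: [471.0, -75.0, 157.1]
tcp_rot: [0.352, 1.57, -0.444]
ft_force: [-4.7, 2.4, 18.0]
opening: 0.002
```

Emit:
apply_moves:
  increments:
    - [1, 0.8, 0, 0, 0]
    - [1, 0, 0, 0, 0]
    - [1, 0, 0, 0, 0]

```text
t: 9.2
eef_pos: [471.0, -75.1, 156.9]
tcp_rot: [0.413, 1.569, -0.384]
ft_force: [-9.8, 1.8, 27.3]
opening: 0.004
```

The force rises sharply to 27 N with the tip at 146 mm, which is the predicted end of travel. Withdrawing.

Emit:
apply_moves:
  increments:
    - [1, -3, 0, 0, 0]
    - [1, -5, 0, 0, 0]
    - [1, -15, 0, 0, 0]
    - [1, -30, 0, 0, 0]
    - [1, -40, 0, 0, 0]
    - [1, -40, 0, 0, 0]
    - [1, 0, 0, 0, 0]
    - [1, 0, 0, 0, 0]
    - [1, 0, 0, 0, 0]

```text
t: 10.1
eef_pos: [470.6, -75.0, 287.2]
tcp_rot: [-2.572, 1.569, 2.915]
ft_force: [0.4, 0.8, -0.9]
opening: 0.005
```

```bash
python3 - <<'E'
from h import *
go([471,-75,290])
d=snap('scene','s4')
a=cv2.imread('pics/s4.png')[130:320,140:390];cv2.imwrite('pics/s4c.png',cv2.resize(a,None,fx=3.1,fy=3.1,interpolation=cv2.INTER_CUBIC))
b=load('s3')['pixels'].astype(int);c=np.abs(b-d['pixels'].astype(int)).sum(2)
print('dial diff',c[200:260,230:310].max(),'cap diff vs s0',np.abs(load('scene0')['pixels'].astype(int)-d['pixels'])[165:180,262:282].mean())
E
```

```text
t 10.1 tcp [470.6 -75.  287.2] hz -45.7 F [ 0.4  0.8 -0.9] op 0.01 shift [-2.8  0.3  0.3] turn None
dial diff 177 cap diff vs s0 27.99888888888889
```

View pics/s4c.png

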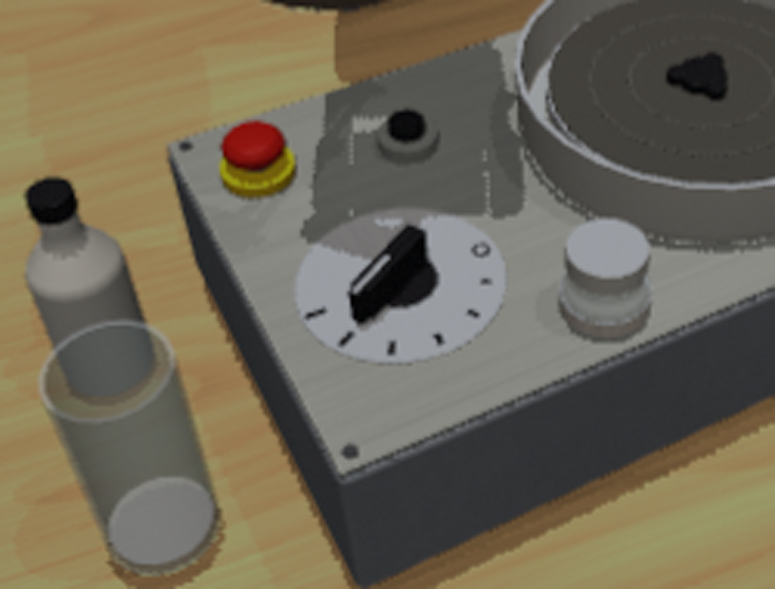

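The handle still points at the fifth tick (347,338). The start cap (406,125) is out again, the jar, glass cylinder and bottle have not moved, and the arm is clear. Handing in.

```bash
python3 -c "
from h import *
env.job_done()"
```

```text
the job is handed in; nothing more can be done
```

The selector is on its fifth speed and the start button has been pressed fully in and has come out again. I handed the job in at about 10 s on the robot's clock.

- **Selector:** It started at the second speed. I pushed the anticlockwise side of the nose round with the shut fingertips, without pinching, until it clicked into the fifth rest. The highest reaction I read, at the end of a move, was about 9 N.
- **Start button:** I pressed until the force rose sharply to about 27 N. The fingertip was then at 146 mm, the predicted height for full travel.
- **Last picture:** It shows the nose still at the fifth tick and the start cap out. The stop button, jar, glass cylinder and bottle look untouched, and the arm is clear with no contact force.
- **Checks that disagreed:** In the close-up before the press, the end of the nose appeared about 2 camera pixels from its predicted place. That is far less than one click. My automatic before-and-after picture differences also came out non-zero, probably because of the arm's moving shadow, so I relied on the picture itself.

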